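# Line up the bisque vases by height on the ware board

## Task

Stand the four terracotta pots on the four round bats of the ware board, one in the middle of each bat, in order of height: the tallest on the bat next to the grey tool jar, then ever shorter, with the shortest next to the white slip tub. Set them down gently and upright without tipping any over, and leave the tool jar and the slip tub where they stand.

Things in the scene. Friction and masses are not known exactly. Their poses are not given: they have to be found in the camera images.
- bottle: unglazed terracotta bottle vase with slim neck, dark mouth on top, solid body of revolution, 120 mm tall, 60 mm across at its widest, straight upright neck 32 mm in diameter from 82 mm above the base up to the rim; 0.2 to 0.3 kg, loose, stands upright on the table at the start. Origin: centre of its base, z up.
- beaker: unglazed terracotta beaker vase, nearly cylindrical, dark mouth on top, solid body of revolution, 100 mm tall, 54 mm across at its widest, straight upright neck 44 mm in diameter from 66 mm above the base up to the rim; 0.2 to 0.3 kg, loose, stands upright on the table at the start. Origin: centre of its base, z up.
- jar: unglazed terracotta round-bellied small jar with narrow neck, dark mouth on top, solid body of revolution, 80 mm tall, 68 mm across at its widest, straight upright neck 36 mm in diameter from 48 mm above the base up to the rim; 0.2 to 0.3 kg, loose, stands upright on the table at the start. Origin: centre of its base, z up.
- squat: unglazed terracotta low wide pot with broad neck, dark mouth on top, solid body of revolution, 60 mm tall, 70 mm across at its widest, straight upright neck 50 mm in diameter from 29 mm above the base up to the rim; 0.2 to 0.3 kg, loose, stands upright on the table at the start. Origin: centre of its base, z up.
- bat1: pale round bat, flat disc 80 mm in diameter, 10 mm thick, fixed on the brown ware board (18 mm thick, 120 by 600 mm); four alike lie in a row about 100 mm apart, in no fixed order of name. Origin: centre of its underside (its top is 10 mm higher, 28 mm above the table).
- bat2: pale round bat, flat disc 80 mm in diameter, 10 mm thick, fixed on the brown ware board (18 mm thick, 120 by 600 mm); four alike lie in a row about 100 mm apart, in no fixed order of name. Origin: centre of its underside (its top is 10 mm higher, 28 mm above the table).
- bat3: pale round bat, flat disc 80 mm in diameter, 10 mm thick, fixed on the brown ware board (18 mm thick, 120 by 600 mm); four alike lie in a row about 100 mm apart, in no fixed order of name. Origin: centre of its underside (its top is 10 mm higher, 28 mm above the table).
- bat4: pale round bat, flat disc 80 mm in diameter, 10 mm thick, fixed on the brown ware board (18 mm thick, 120 by 600 mm); four alike lie in a row about 100 mm apart, in no fixed order of name. Origin: centre of its underside (its top is 10 mm higher, 28 mm above the table).
- tool_jar: grey tool jar, 56 mm in diameter and 85 mm tall, with three wooden tools standing in it to 160 mm; loose, stands on the ware board at one end of the row of bats (either end), about 95 mm from the nearest bat's centre. Origin: centre of its base.
- slip_tub: white plastic tub, closed, with terracotta-coloured top, 68 mm in diameter, 58 mm tall; loose, stands on the ware board at the other end of the row, about 95 mm from the nearest bat's centre. Origin: centre of its base.
Not all that is in view belongs to the job. Leave any purple look-alike of the beaker alone.

How it is judged:
By the outcome, as a careful person would: the job done as asked, in the order asked, and still so for the second after the job is handed in, with the robot touching nothing.
It also fails if it takes over 112 s, if anything falls off the work surface, if the arm or the gripper's body presses on something with over 40 N, if the wrist force passes 120 N, or if a joint passes its speed limit or range.

## Robot

A 7-joint arm with a two-finger parallel gripper is mounted at the origin on the work surface. World frame = base frame: x ahead of the robot, y to its left, z up, the work surface at z = 0. Lengths are in m, angles in rad, forces in N, time in s.
With the tool pointing down it reaches from about 0.425 to 0.825 m from the base axis. Payload 3.6 kg.
Tool frame: the origin (TCP) lies between the finger pads; the fingertips stand 8 mm ahead of it and the grasp point (between the pads) lies 11 mm behind it; x points along the fingers, z is the direction in which the jaws open and shut, and the axes are right-handed (so a half turn about x gives the same grasp; the last joint's range is limited). The gripper opens to 85 mm and grips with 20 to 120 N. Pads are 22 mm wide; open, the fingers measure 114 mm over their backs; the gripper's body (76 mm by 85 mm) begins 54 mm behind the grasp point. The pads swing forward as they close: fully open they stand 13 mm farther back than shut.
Start: joints at [1.117, 0.615, -0.013, 1.423, 0.008, 1.103, -0.04], TCP at [0.27, -0.591, 0.201] pointing down, gripper open.
Joint ranges: [-3.12, 3.12], [-0.3, 2.06], [-1.34, 1.32], [0.26, 2.42], [-1.36, 4.5], [0.01, 1.98], [-2.84, 2.84]. Speed limits (rad/s): [2.79, 2.79, 3.14, 3.14, 3.14, 3.14, 3.14].

## Interface

Orientations are given as a 3x3 rotation matrix whose columns are the frame's x, y, z axes.
In Python, from rig import ctrl gives the robot as it stands. The module is installed in compiled form; this text tells all that it offers.
- The arm moves only by the tool drive_tool, never from a script. Its argument "series" is one flat list of numbers, 5 for each row, row after row: the finger opening in mm, from 0 to 85.4, then the shift along the tool's x, y, z in mm, then the turn about the tool's x in degrees. In form: [fingers, tx, ty, tz, yaw, fingers, tx, ty, tz, yaw, ...]. A call has 1 to 20 rows; each row is the pose to reach, as a shift and turn from the pose commanded when the call began, along the tool's axes at that moment; what a row does not reach only later rows make up. A row lasts 1/12 s, in which the tool goes at most 41.7 mm and 7.16 degrees, less where a joint would pass 70% of its speed; a pose out of reach is approached as far as the arm can. A call with a gripper value outside its range is refused whole. The fingers move at their own pace and stop on an object; "squeeze" is the grip in N (left out, the last holds). Time passes only in rows, so rows that repeat a pose let the fingers close. It gives the time, the measured TCP pose, the force and the opening at its end, in the units of the state.
- ctrl.sense(): the state, without advancing time (a new reading comes with each control period).
- ctrl.snapshot(name): name is "scene" or "top"; returns the picture (480x640x3 uint8, red, green, blue); there is no depth.
- ctrl.camera_params(name): a dict with "fx", "fy", "cx", "cy" (pixels), "eye" and "attitude" of the camera in the world. Camera axes: x right, y down, z forward; pixel columns grow to the right and rows downward; lengths in m; the calibration is good to about 2 mm. A picture is of the moment at which its call begins. camera_params takes no time and is no camera call.
- ctrl.job_done(): hands the job in, once; it reports no verdict.
The state is a dict: "clock": time; "joint_positions": joint angles; "joint_velocities": joint speeds; "joint_efforts": joint torques, N m; "tool_pos": TCP position; "orientation": TCP orientation; "force": force on the tool from outside, world axes, zero at the start; "moment": the same for the moment, N m; "width": finger opening in m.
Only numpy, scipy, OpenCV 4.12 (cv2) and the standard library are available. Lean on these libraries where they do the work, as an engineer would, in place of code of your own. Each camera call takes 0.05 s, during which the arm holds its last target. There are 200 camera calls.

## Working session

There is one attempt and no reset: what is moved stays moved. The work goes in short steps, Python scripts to look and compute and a tool call to move; the robot and the scene stay as the last step left them, time stands still between calls to the robot, and variables do not carry over. Pictures are saved under pics/ and viewed, about 12 in all and at most 16, crops included, and the job is handed in when it is done.

Besides the shell and the picture viewer there is one more tool, called after ">>>" as name(argument=value, ...), one argument or row to a line, values as JSON. drive_tool: Moves the arm, as the interface text tells. Its arguments: {"type":"object","properties":{"series":{"type":"array","items":{"type":"number"}},"squeeze":{"type":"number"}},"required":["series"]}

```bash
mkdir -p pics
python3 - <<'E'
from rig import ctrl
import cv2,numpy as np
np.set_printoptions(precision=4,suppress=True)
for n in("scene","top"):
    im=ctrl.snapshot(n); cv2.imwrite(f"pics/{n}0.png",im[:,:,::-1]); print(ctrl.camera_params(n))
s=ctrl.sense(); print(s['clock'],s['tool_pos'],s['orientation'],s['width'])
E
```

```text
{'fx': 587.037102886165, 'fy': 587.037102886165, 'cx': 317.2698811278995, 'cy': 242.44968147357702, 'eye': array([ 0.937 , -0.3715,  0.8629]), 'attitude': array([[ 0.649 ,  0.6252, -0.4334],
       [ 0.7607, -0.5284,  0.3769],
       [ 0.0066, -0.5743, -0.8186]])}
{'fx': 436.3499108346938, 'fy': 436.3499108346938, 'cx': 318.7791651935222, 'cy': 232.0045125354813, 'eye': array([0.4524, 0.0081, 0.8783]), 'attitude': array([[-0.0207, -0.9971,  0.0733],
       [-0.9995,  0.0224,  0.0214],
       [-0.023 , -0.0728, -0.9971]])}
0.1 [ 0.2694 -0.5907  0.1996] [[-0.001   0.9099  0.4149]
 [ 0.0022  0.4149 -0.9099]
 [-1.      0.     -0.0024]] 0.08530378715443013
```

View pics/scene0.png

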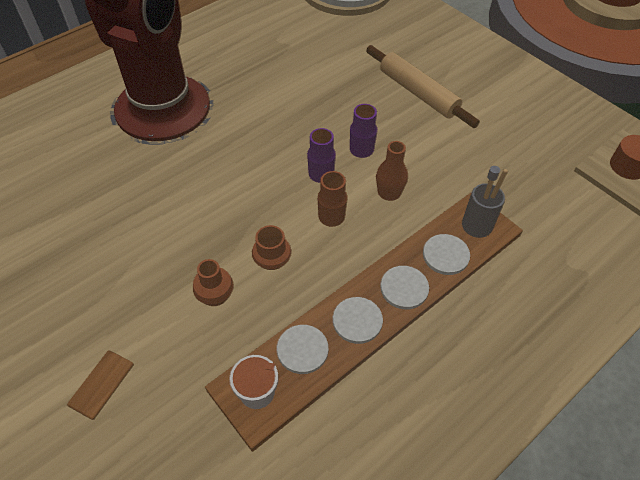

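View pics/top0.png

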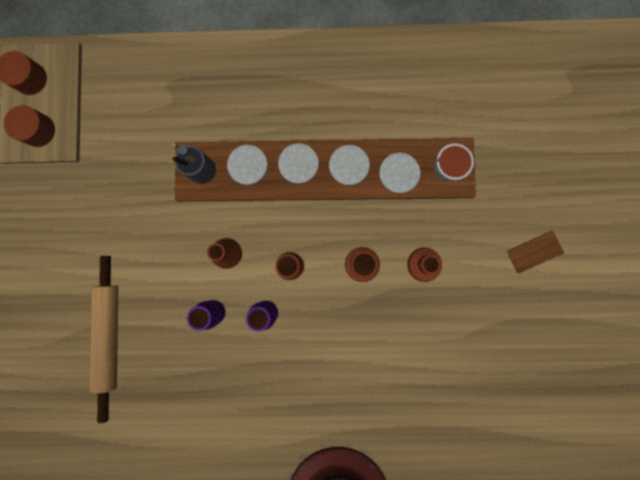

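The scene view shows the pots from right to left: bottle (392,170), beaker (332,198), then a broad-necked pot at (271,246) and a narrow-necked one at (212,282). Two purple decoys stand at (321,153) and (363,130). The tool jar is at (483,208) and the tub at (254,380). In the top view the bats are at (247,165), (299,163), (349,165) and (400,173), with the tool jar on the left. Next I'll enlarge and segment the mouths.

```bash
cat > h.py <<'E'
import cv2,numpy as np
from rig import ctrl
np.set_printoptions(precision=4,suppress=True)
P={n:ctrl.camera_params(n) for n in("scene","top")}
def ray(n,uv):
    p=P[n]; d=p['attitude']@np.array([(uv[0]-p['cx'])/p['fx'],(uv[1]-p['cy'])/p['fy'],1]); return p['eye'],d/np.linalg.norm(d)
def plane(n,uv,z):
    e,d=ray(n,uv); return e+d*(z-e[2])/d[2]
def tri(a,b):
    (e,d),(f,g)=ray("scene",a),ray("top",b)
    s=np.linalg.lstsq(np.c_[d,-g],f-e,rcond=None)[0]; p,q=e+s[0]*d,f+s[1]*g
    return (p+q)/2,np.linalg.norm(p-q)
def proj(n,X):
    p=P[n]; c=p['attitude'].T@(np.array(X)-p['eye']); return np.array([p['fx']*c[0]/c[2]+p['cx'],p['fy']*c[1]/c[2]+p['cy']])
def blobs(m,lo,hi):
    n,l,s,c=cv2.connectedComponentsWithStats(m.astype(np.uint8)); return [(c[i].round(1),s[i]) for i in range(1,n) if lo<s[i][4]<hi]
E
python3 - <<'E'
from h import *
s=cv2.imread("pics/scene0.png");t=cv2.imread("pics/top0.png")
for n,im in(("scene",s),("top",t)):
    h=cv2.cvtColor(im,cv2.COLOR_BGR2HSV); m=(h[...,1]<40)&(h[...,2]>120)
    m=cv2.morphologyEx(m.astype(np.uint8),cv2.MORPH_OPEN,np.ones((5,5)))
    for c,st in blobs(m,500,4000): print(n,"bat",c,st[4],plane(n,c,.028))
a=cv2.resize(s[130:310,185:425],(800,600),interpolation=cv2.INTER_CUBIC)[:600]
b=cv2.resize(t[230:290,195:455],(800,185),interpolation=cv2.INTER_CUBIC)
cv2.imwrite("pics/crop1.png",np.vstack([cv2.resize(a,(553,415)),np.zeros((0,553,3),np.uint8)]) if 0 else a)
cv2.imwrite("pics/crop2.png",b)
E
```

```text
scene bat [446.4 252.7] 1371 [0.6546 0.1685 0.028 ]
scene bat [404.6 285.8] 1541 [0.6548 0.0664 0.028 ]
scene bat [357.4 318.7] 1727 [ 0.6491 -0.0346  0.028 ]
scene bat [302.2 347.9] 1902 [ 0.6311 -0.1338  0.028 ]
top bat [246.6 164.1] 1190 [0.6532 0.1668 0.028 ]
top bat [297.8 162.8] 1207 [0.6532 0.0651 0.028 ]
top bat [348.7 164.4] 1219 [ 0.6473 -0.0355  0.028 ]
top bat [399.4 172.3] 1237 [ 0.629  -0.1346  0.028 ]
```

View pics/crop1.png

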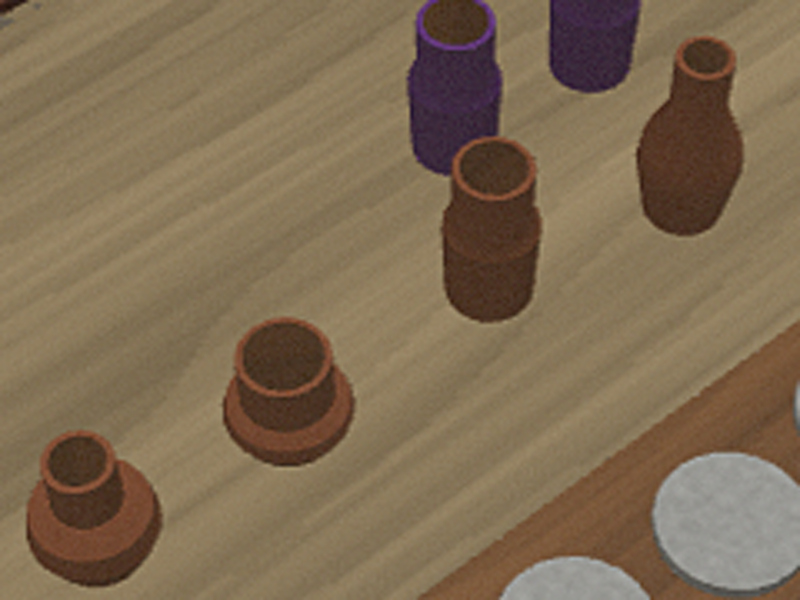

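View pics/crop2.png

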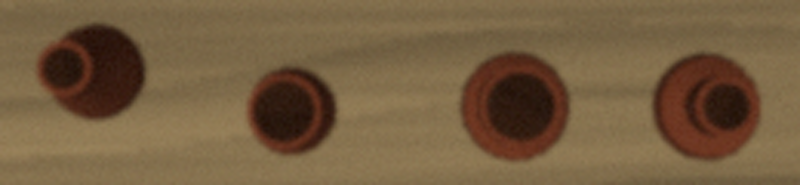

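The crops confirm it. In the scene view the mouths are bottle (396,147), beaker (333,180), squat (270,236, broad neck) and jar (208,268, narrow neck). The beaker is the terracotta one, and the purple look-alikes stand behind it. Next: precise mouth centres by flood fill inside the bright rims, then triangulation.

```bash
cat >> h.py <<'E'
def mouth(im,uv,k=6):
    "dark mouth inside the brighter rim, flood filled round a seed; centre and size in pixels"
    x,y=np.round(uv).astype(int); c=im[y-24:y+25,x-24:x+25]
    g=cv2.GaussianBlur(cv2.resize(c,None,fx=k,fy=k,interpolation=cv2.INTER_CUBIC)[...,2],(0,0),4).astype(np.float32)
    s=(int((24.5)*k),)*2; lo=np.median(g[s[1]-9:s[1]+10,s[0]-9:s[0]+10]); 
    best=None
    for d in range(30,3,-1):   # largest tolerance whose fill stays within the rim
        m=(g<lo+d).astype(np.uint8); n,l=cv2.connectedComponents(m); r=(l==l[s[1],s[0]]).astype(np.uint8)
        cs=max(cv2.findContours(r,0,1)[0],key=cv2.contourArea); (a,b),w,_=cv2.fitEllipse(cs)
        if max(w)/k<24 and cv2.contourArea(cs)/(np.pi*w[0]*w[1]/4)>.93 and not (r[0].any() or r[-1].any() or r[:,0].any() or r[:,-1].any()):
            return np.array([(a+.5)/k-.5+x-24,(b+.5)/k-.5+y-24]),np.array(w)/k,d
    return None
E
python3 - <<'E'
from h import *
s=cv2.imread("pics/scene0.png");t=cv2.imread("pics/top0.png")
for n,a,b in(("bottle",(396.2,147.5),(215.8,252)),("beaker",(333,180.4),(287.6,265.3)),("squat",(270.2,236.5),(363.7,264.1)),("jar",(208.5,268.4),(431,264.1))):
    A,B=mouth(s,a),mouth(t,b); print(n,A,B)
    print("  hand",*tri(a,b)); 
    if A and B:print("  fit",*tri(A[0],B[0]))
E
```

```text
bottle (array([396.2166, 146.6227]), array([10.0092, 13.6977]), 30) (array([215.3343, 251.6752]), array([12.5772, 12.8006]), 30)
  hand [0.478 0.206 0.12 ] 0.00256990696691821
  fit [0.4782 0.2059 0.1226] 0.001847540566770049
beaker (array([332.7282, 179.838 ]), array([16.2518, 20.7546]), 29) (array([286.9625, 265.716 ]), array([19.3062, 19.6074]), 30)
  hand [0.4522 0.0824 0.1021] 0.002566636735815466
  fit [0.4512 0.0832 0.1022] 0.0017141250254962897
squat (array([269.4828, 236.508 ]), array([19.573 , 23.9889]), 15) (array([363.8373, 264.0158]), array([21.5912, 21.7439]), 30)
  hand [ 0.4514 -0.0558  0.0613] 0.002545904825351162
  fit [ 0.4512 -0.0565  0.0616] 0.0014564585628733353
jar (array([207.6616, 267.8894]), array([15.0113, 17.9738]), 30) (array([430.7454, 264.1389]), array([14.3234, 14.7667]), 30)
  hand [ 0.449  -0.1758  0.0806] 0.002956248545882456
  fit [ 0.4485 -0.1759  0.0814] 0.0012790699404622366
```

>>> drive_tool(
  series=[85,-40,340,-285,-65.5,85,-40,340,-285,-65.5,85,-40,340,-285,-65.5,85,-40,340,-285,-65.5,85,-40,340,-285,-65.5,85,-40,340,-285,-65.5,85,-40,340,-285,-65.5,85,-40,340,-285,-65.5,85,-40,340,-285,-65.5,85,-40,340,-285,-65.5,85,-40,340,-285,-65.5,85,-40,340,-285,-65.5,85,-40,340,-285,-65.5,85,-40,340,-285,-65.5],
  squeeze=30,
)

```text
clock: 1.27
tool_pos: [0.4601, -0.1918, 0.2403]
orientation: [[-0.001, 0.001, 1.0], [-0.001, 1.0, -0.001], [-1.0, -0.001, -0.001]]
force: [-0.1, -0.2, 0.9]
width: 0.0849
```

Run:
```python
from h import *
for a,b in (((446.4,252.7),(246.6,164.1)),((404.6,285.8),(297.8,162.8)),((357.4,318.7),(348.7,164.4)),((302.2,347.9),(399.4,172.3))): print(tri(a,b))
s=ctrl.sense(); print(s['clock'],s['tool_pos'],s['orientation'],s['force'])
```

```text
(array([0.654 , 0.1677, 0.0277]), np.float64(0.002136958123023283))
(array([0.654 , 0.0659, 0.0273]), np.float64(0.0020083165188596983))
(array([ 0.6482, -0.0348,  0.0268]), np.float64(0.001781471264756693))
(array([ 0.6299, -0.1341,  0.0264]), np.float64(0.001876324441956821))
1.2667 [ 0.4601 -0.1918  0.2403] [[-0.0014  0.0006  1.    ]
 [-0.0006  1.     -0.0006]
 [-1.     -0.0006 -0.0014]] [-0.1431 -0.2026  0.9285]
```

>>> drive_tool(
  series=[85,0,398,18,0,85,0,398,18,0,85,0,398,18,0,85,0,398,18,0,85,0,398,18,0,85,0,398,18,0,85,0,398,18,0,85,0,398,18,0,85,0,398,18,0,85,0,398,18,0,85,0,398,18,0,85,20,398,18,0,85,40,398,18,0,85,60,398,18,0,85,80,398,18,0,85,100,398,18,0,85,115,398,18,0,85,130,398,18,0,85,140,398,18,0,85,145,398,18,0],
)

```text
clock: 2.93
tool_pos: [0.4786, 0.2041, 0.0941]
orientation: [[-0.002, 0.003, 1.0], [-0.003, 1.0, -0.003], [-1.0, -0.003, -0.002]]
force: [0.5, -0.7, 0.4]
width: 0.0847
```

>>> drive_tool(
  series=[70,0,1,0,0,60,0,1,0,0,50,0,1,0,0,44,0,1,0,0,40,0,1,0,0,37,0,1,0,0,35,0,1,0,0,33,0,1,0,0,31,0,1,0,0,25,0,1,0,0,20,0,1,0,0,20,0,1,0,0,20,0,1,0,0,20,0,1,0,0],
  squeeze=30,
)

```text
clock: 4.1
tool_pos: [0.4787, 0.208, 0.0957]
orientation: [[-0.0, -0.0, 1.0], [0.0, 1.0, 0.0], [-1.0, 0.0, -0.0]]
force: [0.5, -0.0, -0.3]
width: 0.0202
```

The opening reads 20 mm although the neck is 32 mm, so I'll look.

Run:
```python
from h import *
s=ctrl.snapshot("scene")[:,:,::-1];t=ctrl.snapshot("top")[:,:,::-1]
cv2.imwrite("pics/scene1.png",s);cv2.imwrite("pics/top1.png",t)
cv2.imwrite("pics/c3.png",np.hstack([cv2.resize(s[60:240,300:460],(400,450)),cv2.resize(t[190:350,160:300],(400,450))]))
```

```text
(no output)
```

View pics/c3.png

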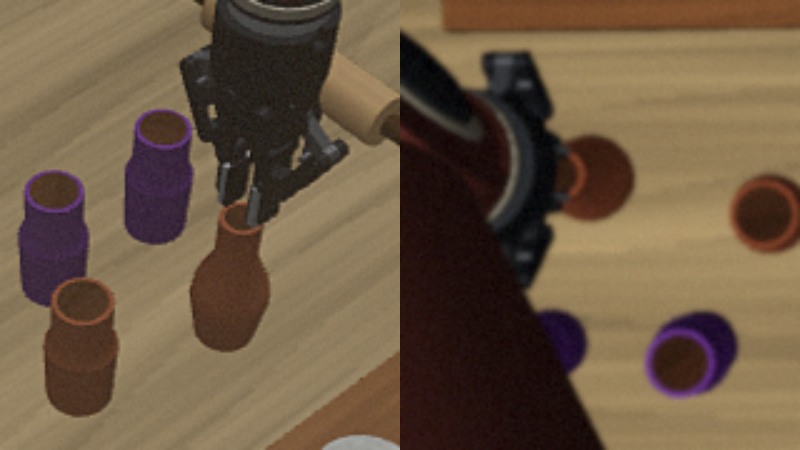

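```bash
python3 - <<'E'
from h import *
s=ctrl.sense(); p=s['tool_pos']; print(p,s['width'],s['force'])
for n in P:
    print(n,[proj(n,p+np.array([0,0,d])).round(1) for d in(-.008,.011,.065)], "bottle rim",proj(n,(.478,.206,.12)))
print(mouth(cv2.imread("pics/scene1.png"),(393,147)))
E
python3 -c "
import cv2,numpy as np
s=cv2.imread('pics/scene1.png');t=cv2.imread('pics/top1.png')
cv2.imwrite('pics/c4.png',np.hstack([cv2.resize(s[105:185,360:430],(400,457)),cv2.resize(t[220:280,185:245],(400,457))]))"
```

```text
[0.4787 0.208  0.0957] 0.020116595399183645 [-0.1824 -0.0067  0.0327]
scene [array([394.4, 160.1]), array([395.7, 152.7]), array([399.4, 130.3])] bottle rim [395.466  147.6626]
top [array([218.7, 251.7]), array([216. , 251.4]), array([207.6, 250.5])] bottle rim [215.2252 251.534 ]
None
```

View pics/c4.png

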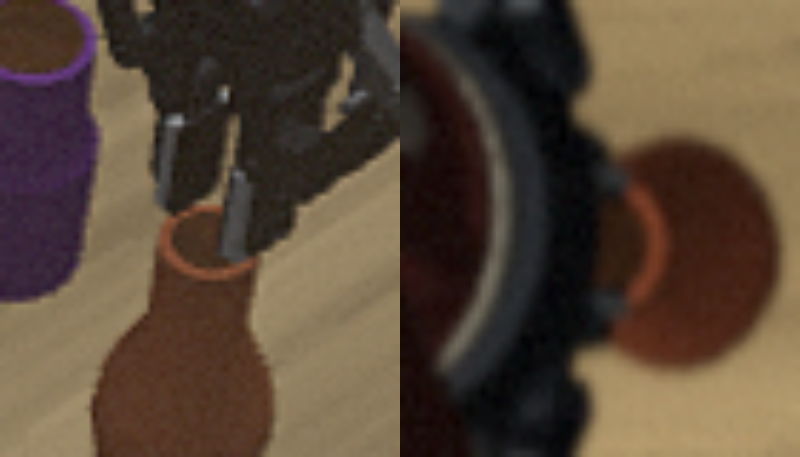

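Run:
```python
from h import *
for dx in(-.016,-.010,.010,.016):
  for dy in (-.011,.011):
    print(dx,dy,[proj("scene",(.4787+dx,.208+dy,z)).round(0).tolist() for z in(.088,.10,.11,.12,.13)],[proj("top",(.4787+dx,.208+dy,z)).round(0).tolist() for z in(.088,.12)])
```

```text
-0.016 -0.011 [[384.0, 158.0], [384.0, 153.0], [385.0, 149.0], [386.0, 145.0], [386.0, 141.0]] [[225.0, 260.0], [220.0, 260.0]]
-0.016 0.011 [[393.0, 152.0], [393.0, 147.0], [394.0, 143.0], [395.0, 139.0], [395.0, 135.0]] [[213.0, 261.0], [208.0, 260.0]]
-0.01 -0.011 [[386.0, 160.0], [387.0, 155.0], [387.0, 151.0], [388.0, 147.0], [389.0, 143.0]] [[225.0, 257.0], [220.0, 257.0]]
-0.01 0.011 [[395.0, 154.0], [396.0, 149.0], [396.0, 145.0], [397.0, 141.0], [398.0, 137.0]] [[213.0, 257.0], [208.0, 257.0]]
0.01 -0.011 [[394.0, 166.0], [395.0, 161.0], [395.0, 158.0], [396.0, 154.0], [397.0, 149.0]] [[225.0, 246.0], [220.0, 245.0]]
0.01 0.011 [[403.0, 160.0], [404.0, 156.0], [404.0, 152.0], [405.0, 148.0], [406.0, 144.0]] [[213.0, 246.0], [208.0, 246.0]]
0.016 -0.011 [[396.0, 168.0], [397.0, 163.0], [398.0, 159.0], [399.0, 155.0], [399.0, 151.0]] [[225.0, 243.0], [220.0, 242.0]]
0.016 0.011 [[405.0, 162.0], [406.0, 157.0], [407.0, 154.0], [408.0, 149.0], [408.0, 145.0]] [[213.0, 243.0], [208.0, 242.0]]
```

The fingers appear to end at about rim height, roughly 40 mm higher than the reported TCP implies. I'll rise, keep the fingers at 20 mm and triangulate the tips clear of the bottle.

>>> drive_tool(
  series=[20,-20,0,0,0,20,-40,0,0,0,20,-60,-40,0,0,20,-60,-75,0,0,20,-60,-75,0,0,20,-60,-75,0,0,20,-60,-75,0,0,20,-60,-75,0,0],
)

```text
clock: 4.87
tool_pos: [0.4784, 0.1345, 0.1557]
orientation: [[-0.0, -0.002, 1.0], [0.001, 1.0, 0.002], [-1.0, 0.001, -0.0]]
force: [0.1, 0.2, 0.2]
width: 0.0199
```

Run:
```python
from h import *
print("old tips",tri((398.5,150),(218.2,243)),tri((388.5,142),(218.2,260)))
s=ctrl.snapshot("scene")[:,:,::-1];t=ctrl.snapshot("top")[:,:,::-1]
cv2.imwrite("pics/scene2.png",s);cv2.imwrite("pics/top2.png",t)
st=ctrl.sense();p=st['tool_pos'];print(p,st['width'],st['force'])
a,b=[proj(n,p-[0,0,.008]) for n in("scene","top")];print(a,b)
(x,y),(X,Y)=a.astype(int),b.astype(int); print("crop origins",x-35,y-65,X-30,Y-34)
cv2.imwrite("pics/c5.png",np.hstack([cv2.resize(s[y-65:y+15,x-35:x+35],(400,457)),cv2.resize(t[Y-34:Y+34,X-30:X+30],(400,453))[:453] if 0 else cv2.resize(t[Y-34:Y+34,X-30:X+30],(400,457))]))
```

```text
old tips (array([0.4921, 0.1978, 0.1309]), np.float64(0.00039010277389611454)) (array([0.4638, 0.2002, 0.1263]), np.float64(0.0024969899131076787))
[0.4783 0.1346 0.1556] 0.019984675126291818 [0.6014 0.5421 0.0024]
[366.9891 156.1575] [253.2222 249.9557]
crop origins 331 91 223 215
```

View pics/c5.png

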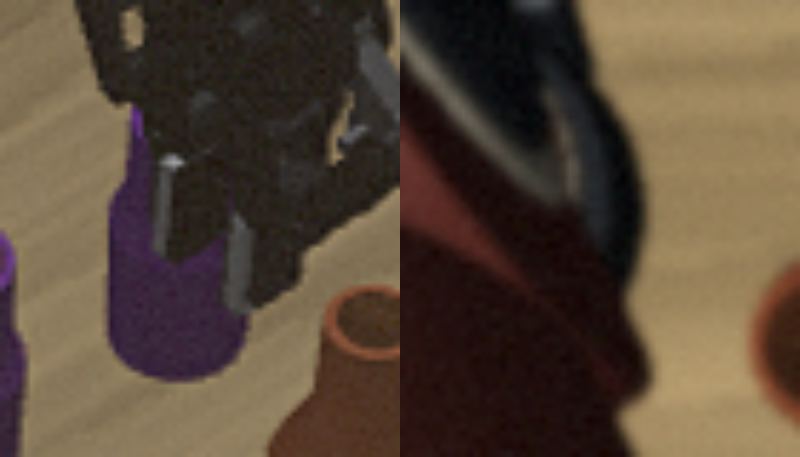

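Two views agree: the fingertips stand about 41 mm higher than the text plus the reported pose implies (tip z ≈ TCP z + 33 mm instead of −8 mm). Its x and y agree. I'll aim lower in a way that's safe under either reading, and watch the width and force.

>>> drive_tool(
  series=[85,0,30,0,0,85,0,60,0,0,85,0,71,0,0,85,0,71,0,0,85,15,71,0,0,85,30,71,0,0,85,45,71,0,0,85,55,71,0,0,85,65,71,0,0,85,75,71,0,0,85,82,71,0,0,85,88,71,0,0,85,91,71,0,0,85,91,71,0,0,85,91,71,0,0],
)

```text
clock: 6.22
tool_pos: [0.4788, 0.2042, 0.0649]
orientation: [[0.0, -0.0, 1.0], [0.0, 1.0, 0.0], [-1.0, 0.0, 0.0]]
force: [-0.5, 0.2, 0.2]
width: 0.085
```

>>> drive_tool(
  series=[70,0,0,0,0,60,0,0,0,0,52,0,0,0,0,46,0,0,0,0,42,0,0,0,0,39,0,0,0,0,37,0,0,0,0,35,0,0,0,0,33,0,0,0,0,31,0,0,0,0,29,0,0,0,0,25,0,0,0,0,25,0,0,0,0,25,0,0,0,0],
  squeeze=30,
)

```text
clock: 7.38
tool_pos: [0.4789, 0.2041, 0.0649]
orientation: [[0.0, -0.0, 1.0], [0.0, 1.0, 0.0], [-1.0, 0.0, 0.0]]
force: [0.1, -0.5, 2.3]
width: 0.0302
```

Run:
```python
from h import *
s=ctrl.snapshot("scene")[:,:,::-1];cv2.imwrite("pics/scene3.png",s)
cv2.imwrite("pics/c6.png",cv2.resize(s[100:220,340:460],(480,480),interpolation=cv2.INTER_CUBIC))
st=ctrl.sense();print(st['tool_pos'],st['width'],st['force'])
```

```text
[0.4789 0.204  0.0649] 0.03068237936647372 [ 0.5064 -0.1523  2.0672]
```

View pics/c6.png

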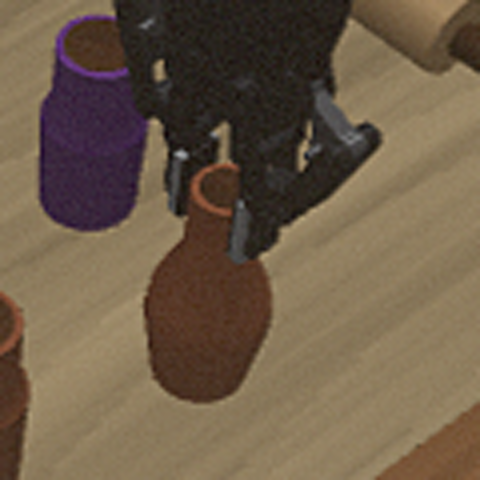

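The bottle is gripped by the neck (30.5 mm) and upright. Lifting and carrying it to the bat by the tool jar.

>>> drive_tool(
  series=[25,-5,0,0,0,25,-15,0,0,0,25,-30,0,0,0,25,-45,0,0,0,25,-60,0,0,0,25,-60,-5,25,0,25,-60,-10,50,0,25,-60,-16,75,0,25,-60,-21,100,0,25,-60,-27,125,0,25,-60,-33,150,0,25,-60,-36,165,0,25,-60,-38,175,0,25,-60,-38,175,0,25,-55,-38,175,0,25,-48,-38,175,0,25,-42,-38,175,0,25,-38,-38,175,0,25,-36,-38,175,0,25,-36,-38,175,0],
  squeeze=40,
)

```text
clock: 9.1
tool_pos: [0.6528, 0.166, 0.0999]
orientation: [[-0.002, -0.001, 1.0], [-0.001, 1.0, 0.001], [-1.0, -0.001, -0.002]]
force: [0.3, 0.3, -1.2]
width: 0.0297
```

Run:
```python
from h import *
s=ctrl.snapshot("scene")[:,:,::-1];cv2.imwrite("pics/scene4.png",s)
t=ctrl.snapshot("top")[:,:,::-1];cv2.imwrite("pics/top4.png",t)
cv2.imwrite("pics/c7.png",np.hstack([cv2.resize(s[150:290,380:520],(400,400)),cv2.resize(t[100:240,170:310],(400,400))]))
st=ctrl.sense();print(st['tool_pos'],st['width'],st['force'])
```

```text
[0.6536 0.1662 0.1008] 0.029953275011842903 [ 0.0139 -0.1172 -1.9814]
```

View pics/c7.png

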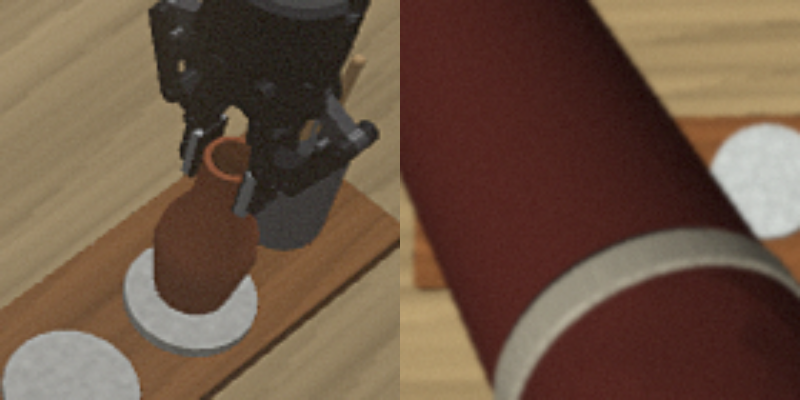

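Run:
```python
from h import *
print(proj("scene",(.6536,.168,.156)),proj("scene",(.6536,.168,.036)), mouth(cv2.imread("pics/scene4.png"),(459,205)))
```

```text
[461.1677 205.9436] [446.6132 249.8529] None
```

>>> drive_tool(
  series=[25,2,0,0,0,25,4,0,0,0,25,5,0,0,0,25,6,0,0,0,25,7,0,0,0,25,7.5,0,0,0,25,8,0,0,0,25,8,0,0,0],
)

```text
clock: 9.87
tool_pos: [0.6537, 0.166, 0.0931]
orientation: [[0.0, -0.0, 1.0], [0.0, 1.0, 0.0], [-1.0, 0.0, 0.0]]
force: [-0.5, -1.0, -0.2]
width: 0.0302
```

>>> drive_tool(
  series=[25,0.5,0,0,0,25,0.5,0,0,0,30,0.5,0,0,0,31,0.5,0,0,0,32,0.5,0,0,0,34,0.5,0,0,0,36,0.5,0,0,0,40,0.5,0,0,0,50,0.5,0,0,0,65,0.5,0,0,0,85,0.5,0,0,0,85,0.5,0,0,0,85,-10,0,0,0,85,-30,0,0,0,85,-60,0,0,0,85,-100,0,0,0,85,-110,-40,-40,0,85,-110,-80,-80,0,85,-110,-80,-120,0,85,-110,-80,-160,0],
  squeeze=25,
)

```text
clock: 11.53
tool_pos: [0.5144, 0.0845, 0.2034]
orientation: [[0.002, 0.006, 1.0], [-0.002, 1.0, -0.006], [-1.0, -0.002, 0.002]]
force: [-0.2, 0.5, -0.5]
width: 0.0848
```

Run:
```python
from h import *
s=ctrl.snapshot("scene")[:,:,::-1];cv2.imwrite("pics/scene5.png",s)
t=ctrl.snapshot("top")[:,:,::-1];cv2.imwrite("pics/top5.png",t)
st=ctrl.sense();print(st['clock'],st['tool_pos'],st['width'],st['force'])
print(proj("scene",(.654,.168,.148)),proj("top",(.654,.168,.148)))
a=proj("scene",(.654,.168,.148));b=proj("top",(.654,.168,.148))
A,B=mouth(s,a),mouth(t,b);print(A,B)
if A and B: print(tri(A[0],B[0]))
cv2.imwrite("pics/c8.png",cv2.resize(s[120:300,250:490],(640,480)))
```

```text
11.6333 [0.5038 0.0861 0.2013] 0.0851180793881005 [ 1.2546  1.3247 -0.9467]
[460.2942 209.3201] [232.7233 147.6682]
(array([460.8741, 208.1108]), array([11.6267, 15.4935]), 30) None
```

View pics/c8.png

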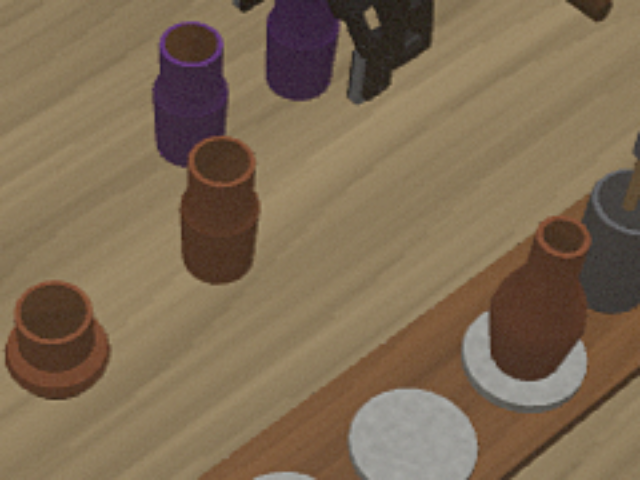

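The bottle stands upright and centred on its bat: mouth at (460.9,208.1), expected (460.3,209.3). Next is the beaker, first checking the clearance to the purple pot near it.

Run:
```python
from h import *
s=cv2.imread("pics/scene0.png");t=cv2.imread("pics/top0.png")
for a,b in(((321,136),(257.5,318)),((364.5,112),(199.5,318))):
    A,B=mouth(s,a),mouth(t,b); print(A and A[0],B and B[0],tri(A[0] if A else a,B[0] if B else b))
```

```text
[321.45   135.9632] [257.5023 318.491 ] (array([0.3595, 0.1366, 0.1027]), np.float64(0.001708753736801541))
[364.8674 110.7873] [198.2601 318.0053] (array([0.3623, 0.2416, 0.1033]), np.float64(0.0018259832676896341))
```

>>> drive_tool(
  series=[64,0,-3,-30,0,64,0,-3,-42,0,64,0,-3,-42,0,64,20,-3,-42,0,64,40,-3,-42,0,64,55,-3,-42,0,64,60,-3,-42,0,64,60,-3,-42,0,64,60,-3,-42,0],
)

```text
clock: 12.38
tool_pos: [0.4738, 0.0861, 0.1432]
orientation: [[0.001, -0.0, 1.0], [0.001, 1.0, 0.0], [-1.0, 0.001, 0.001]]
force: [0.4, -0.0, 0.1]
width: 0.064
```

>>> drive_tool(
  series=[64,0,-3,-22.5,0,64,0,-3,-22.5,0,64,0,-3,-22.5,0,64,15,-3,-22.5,0,64,30,-3,-22.5,0,64,45,-3,-22.5,0,64,58,-3,-22.5,0,64,70,-3,-22.5,0,64,80,-3,-22.5,0,64,88,-3,-22.5,0,64,94,-3,-22.5,0,64,98,-3,-22.5,0,64,101,-3,-22.5,0,64,101,-3,-22.5,0,64,101,-3,-22.5,0],
)

```text
clock: 13.63
tool_pos: [0.4504, 0.0827, 0.0418]
orientation: [[0.001, -0.0, 1.0], [0.0, 1.0, 0.0], [-1.0, 0.0, 0.001]]
force: [-0.4, -0.2, -0.5]
width: 0.0642
```

>>> drive_tool(
  series=[58,0,0,0,0,54,0,0,0,0,51,0,0,0,0,49,0,0,0,0,47,0,0,0,0,45,0,0,0,0,43,0,0,0,0,41,0,0,0,0,38,0,0,0,0,36,0,0,0,0,36,0,0,0,0,36,0,0,0,0],
  squeeze=30,
)

```text
clock: 14.63
tool_pos: [0.451, 0.0828, 0.042]
orientation: [[0.002, -0.0, 1.0], [0.001, 1.0, 0.0], [-1.0, 0.001, 0.002]]
force: [2.0, -0.5, 4.9]
width: 0.0424
```

>>> drive_tool(
  series=[36,-5,0,0,0,36,-15,0,0,0,36,-30,0,0,0,36,-45,0,0,0,36,-60,0,0,0,36,-60,-3,25,0,36,-60,-5,53,0,36,-60,-7,83,0,36,-60,-10,113,0,36,-60,-12,143,0,36,-60,-14,170,0,36,-60,-16,190,0,36,-60,-17,203,0,36,-60,-17,203,0,36,-55,-17,203,0,36,-48,-17,203,0,36,-42,-17,203,0,36,-37,-17,203,0,36,-34,-17,203,0,36,-34,-17,203,0],
  squeeze=40,
)

```text
clock: 16.3
tool_pos: [0.6519, 0.0655, 0.0745]
orientation: [[-0.002, -0.001, 1.0], [-0.0, 1.0, 0.001], [-1.0, -0.0, -0.002]]
force: [0.0, -0.3, -2.5]
width: 0.042
```

>>> drive_tool(
  series=[36,1,0,0,0,36,2,0,0,0,36,3,0,0,0,36,4,0,0,0,36,5,0,0,0,36,5.5,0,0,0,36,6,0,0,0,36,6,0,0,0],
)

```text
clock: 16.97
tool_pos: [0.6532, 0.0657, 0.0702]
orientation: [[0.0, -0.0, 1.0], [-0.0, 1.0, 0.0], [-1.0, -0.0, 0.0]]
force: [-0.8, -0.3, 1.3]
width: 0.0421
```

>>> drive_tool(
  series=[42,0,0,0,0,43,0,0,0,0,44,0,0,0,0,45,0,0,0,0,47,0,0,0,0,50,0,0,0,0,58,0,0,0,0,66,0,0,0,0,66,0,0,0,0,66,-10,0,0,0,66,-30,0,0,0,66,-60,0,0,0,66,-95,0,0,0,66,-100,-30,-25,0,66,-100,-60,-50,0,66,-100,-92,-75,0,66,-100,-124,-100,0,66,-100,-156,-125,0,66,-100,-186,-150,0,66,-100,-206,-175,0],
  squeeze=25,
)

```text
clock: 18.63
tool_pos: [0.4768, -0.1441, 0.1703]
orientation: [[0.001, 0.004, 1.0], [-0.002, 1.0, -0.004], [-1.0, -0.002, 0.001]]
force: [1.1, -1.0, 0.5]
width: 0.066
```

```bash
cat >> h.py <<'E'
def check(k,pts):
    s=ctrl.snapshot("scene")[:,:,::-1];t=ctrl.snapshot("top")[:,:,::-1]
    cv2.imwrite(f"pics/scene{k}.png",s);cv2.imwrite(f"pics/top{k}.png",t)
    for X in pts:
        R=[]
        for n,im in(("scene",s),("top",t)):
            q=proj(n,X);m=mouth(im,q);R.append(m); print(n,X,q.round(1),"seen",m and (m[0].round(1),m[1].round(1)), m and plane(n,m[0],X[2]))
        if all(R):print("   tri",*tri(R[0][0],R[1][0]))
    st=ctrl.sense();print(st['clock'],st['tool_pos'],st['width'],st['force'])
E
python3 - <<'E'
from h import *
check(6,[(.654,.1677,.148),(.654,.0658,.128),(.4512,-.0565,.06),(.4485,-.1759,.08)])
E
```

```text
scene (0.654, 0.1677, 0.148) [460.2 209.4] seen (array([460.9, 208.1]), array([11.8, 15.5])) [0.653  0.1705 0.148 ]
top (0.654, 0.1677, 0.148) [232.9 147.7] seen (array([233. , 148.3]), array([12.7, 12.8])) [0.6529 0.1676 0.148 ]
   tri [0.6532 0.1681 0.1497] 0.0021903503269186694
scene (0.654, 0.0658, 0.128) [412.4 251.7] seen (array([413.1, 250.7]), array([19.5, 24. ])) [0.6532 0.068  0.128 ]
top (0.654, 0.0658, 0.128) [293.3 149.2] seen (array([293.5, 149.8]), array([19.2, 19.7])) [0.6529 0.0655 0.128 ]
   tri [0.6532 0.0662 0.1294] 0.0021124528306063774
scene (0.4512, -0.0565, 0.06) [269.1 237.1] seen (array([269.4, 236.5]), array([19.5, 24. ])) [ 0.4506 -0.0553  0.06  ]
top (0.4512, -0.0565, 0.06) [363.5 263.8] seen (array([363.8, 264. ]), array([21.4, 21.5])) [ 0.4508 -0.0572  0.06  ]
   tri [ 0.4512 -0.0565  0.0617] 0.0014204934676003093
scene (0.4485, -0.1759, 0.08) [207.4 268.4] seen (array([207.6, 267.9]), array([14.8, 17.7])) [ 0.4481 -0.1751  0.08  ]
top (0.4485, -0.1759, 0.08) [430.3 263.9] seen None None
18.7333 [ 0.4733 -0.1461  0.1698] 0.06574123839415279 [ 0.6128  0.7034 -0.3711]
```

>>> drive_tool(
  series=[60,0,-30,-25,0,60,0,-30,-25,0,60,10,-30,-25,0,60,25,-30,-25,0,60,40,-30,-25,0,60,50,-30,-25,0,60,50,-30,-25,0,60,50,-30,-25,0],
)

```text
clock: 19.4
tool_pos: [0.4536, -0.1693, 0.1192]
orientation: [[-0.001, -0.002, 1.0], [0.001, 1.0, 0.002], [-1.0, 0.001, -0.001]]
force: [1.2, -0.2, -0.3]
width: 0.0598
```

>>> drive_tool(
  series=[60,0,-7,-5,0,60,15,-7,-5,0,60,30,-7,-5,0,60,45,-7,-5,0,60,57,-7,-5,0,60,68,-7,-5,0,60,77,-7,-5,0,60,84,-7,-5,0,60,89,-7,-5,0,60,92,-7,-5,0,60,94,-7,-5,0,60,94,-7,-5,0,60,94,-7,-5,0],
)

```text
clock: 20.48
tool_pos: [0.4484, -0.1774, 0.0259]
orientation: [[0.001, -0.0, 1.0], [-0.0, 1.0, 0.0], [-1.0, -0.0, 0.001]]
force: [0.2, -1.1, -0.3]
width: 0.0602
```

>>> drive_tool(
  series=[54,0,0,0,0,49,0,0,0,0,45,0,0,0,0,42,0,0,0,0,40,0,0,0,0,38,0,0,0,0,36,0,0,0,0,34,0,0,0,0,32,0,0,0,0,28,0,0,0,0,28,0,0,0,0,28,0,0,0,0],
  squeeze=30,
)

```text
clock: 21.48
tool_pos: [0.449, -0.1774, 0.0259]
orientation: [[0.002, -0.0, 1.0], [-0.0, 1.0, 0.0], [-1.0, -0.0, 0.002]]
force: [1.9, -0.4, 2.7]
width: 0.0346
```

>>> drive_tool(
  series=[28,-5,0,0,0,28,-15,0,0,0,28,-30,0,0,0,28,-48,0,0,0,28,-62,0,0,0,28,-62,14,20,0,28,-62,34,48,0,28,-62,57,80,0,28,-62,80,113,0,28,-62,102,145,0,28,-62,122,173,0,28,-62,135,192,0,28,-62,141,200,0,28,-62,141,200,0,28,-56,141,200,0,28,-49,141,200,0,28,-43,141,200,0,28,-38,141,200,0,28,-34,141,200,0,28,-34,141,200,0],
  squeeze=40,
)

```text
clock: 23.15
tool_pos: [0.6468, -0.0372, 0.0582]
orientation: [[-0.003, 0.001, 1.0], [-0.0, 1.0, -0.001], [-1.0, -0.0, -0.003]]
force: [-0.1, -0.3, -2.6]
width: 0.034
```

>>> drive_tool(
  series=[28,1,0,0,0,28,2,0,0,0,28,3,0,0,0,28,4,0,0,0,28,5,0,0,0,28,5.5,0,0,0,28,6,0,0,0,28,6,0,0,0],
)

```text
clock: 23.82
tool_pos: [0.6482, -0.0363, 0.0541]
orientation: [[0.0, -0.0, 1.0], [-0.0, 1.0, 0.0], [-1.0, -0.0, 0.0]]
force: [-0.8, -0.6, 0.4]
width: 0.0339
```

>>> drive_tool(
  series=[34,0.3,0,0,0,35,0.3,0,0,0,36,0.3,0,0,0,37,0.3,0,0,0,39,0.3,0,0,0,43,0.3,0,0,0,52,0.3,0,0,0,62,0.3,0,0,0,62,0.3,0,0,0,62,-10,0,0,0,62,-30,0,0,0,62,-60,0,0,0,62,-95,0,0,0,72,-100,-5,-30,0,72,-100,-10,-62,0,72,-100,-12,-95,0,72,-100,-14,-130,0,72,-100,-16,-160,0,72,-100,-18,-185,0,72,-100,-20,-197,0],
  squeeze=25,
)

```text
clock: 25.48
tool_pos: [0.4474, -0.0566, 0.1543]
orientation: [[-0.002, -0.0, 1.0], [-0.001, 1.0, 0.0], [-1.0, -0.001, -0.002]]
force: [0.4, 0.5, -0.5]
width: 0.0717
```

>>> drive_tool(
  series=[72,0,0,0,0,72,0,0,0,0,72,0,0,0,0],
)

```text
clock: 25.73
tool_pos: [0.453, -0.0562, 0.1543]
orientation: [[0.003, -0.0, 1.0], [0.0, 1.0, 0.0], [-1.0, 0.0, 0.003]]
force: [0.4, -0.3, 0.1]
width: 0.0719
```

Run:
```python
from h import *
check(7,[(.654,.0658,.128),(.648,-.035,.108),(.4512,-.0565,.06)])
```

```text
scene (0.654, 0.0658, 0.128) [412.4 251.7] seen (array([413.1, 250.7]), array([19.5, 24. ])) [0.6533 0.0679 0.128 ]
top (0.654, 0.0658, 0.128) [293.3 149.2] seen (array([293.5, 149.8]), array([19. , 19.5])) [0.6528 0.0655 0.128 ]
   tri [0.6532 0.0662 0.1293] 0.0021105200649189143
scene (0.648, -0.035, 0.108) [360.1 293.1] seen (array([360.6, 292.4]), array([16.3, 18.7])) [ 0.6477 -0.0336  0.108 ]
top (0.648, -0.035, 0.108) [350.5 153.9] seen (array([350.9, 154.2]), array([14.3, 14.6])) [ 0.6473 -0.0357  0.108 ]
   tri [ 0.6476 -0.0349  0.1092] 0.001872956469611307
scene (0.4512, -0.0565, 0.06) [269.1 237.1] seen (array([269.5, 236.5]), array([19.5, 23.9])) [ 0.4507 -0.0552  0.06  ]
top (0.4512, -0.0565, 0.06) [363.5 263.8] seen None None
25.8333 [ 0.4528 -0.056   0.1538] 0.07184210803760893 [-0.6664  0.8864 -0.126 ]
```

>>> drive_tool(
  series=[72,20,0,-1,0,72,45,0,-1,0,72,70,0,-1,0,72,90,0,-1,0,72,105,0,-1,0,72,117,0,-1,0,72,126,0,-1,0,72,133,0,-1,0,72,138,0,-1,0,72,142,0,-1,0,72,145,0,-1,0,72,146,0,-1,0,72,146,0,-1,0],
)

```text
clock: 26.92
tool_pos: [0.4503, -0.0564, 0.0077]
orientation: [[0.0, -0.0, 1.0], [-0.0, 1.0, 0.0], [-1.0, -0.0, 0.0]]
force: [-0.5, 0.6, -0.0]
width: 0.0721
```

>>> drive_tool(
  series=[66,0,0,0,0,62,0,0,0,0,59,0,0,0,0,56,0,0,0,0,54,0,0,0,0,52,0,0,0,0,50,0,0,0,0,48,0,0,0,0,45,0,0,0,0,42,0,0,0,0,42,0,0,0,0,42,0,0,0,0],
  squeeze=30,
)

```text
clock: 27.92
tool_pos: [0.4512, -0.0563, 0.0081]
orientation: [[0.002, -0.0, 1.0], [0.0, 1.0, 0.0], [-1.0, 0.0, 0.002]]
force: [1.4, -0.6, 6.3]
width: 0.0482
```

>>> drive_tool(
  series=[42,-5,0,0,0,42,-15,0,0,0,42,-30,0,0,0,42,-48,0,0,0,42,-62,0,0,0,42,-62,-8,18,0,42,-62,-19,43,0,42,-62,-31,72,0,42,-62,-44,101,0,42,-62,-57,130,0,42,-62,-68,156,0,42,-62,-75,172,0,42,-62,-78,179,0,42,-62,-78,179,0,42,-56,-78,179,0,42,-49,-78,179,0,42,-43,-78,179,0,42,-38,-78,179,0,42,-34,-78,179,0,42,-34,-78,179,0],
  squeeze=40,
)

```text
clock: 29.58
tool_pos: [0.6279, -0.1341, 0.0404]
orientation: [[-0.003, -0.001, 1.0], [0.0, 1.0, 0.001], [-1.0, 0.0, -0.003]]
force: [0.1, 0.5, -3.5]
width: 0.0482
```

>>> drive_tool(
  series=[42,1,0,0,0,42,2,0,0,0,42,3,0,0,0,42,4,0,0,0,42,5,0,0,0,42,5.5,0,0,0,42,6,0,0,0,42,6,0,0,0],
)

```text
clock: 30.25
tool_pos: [0.6292, -0.1344, 0.0363]
orientation: [[0.0, -0.0, 1.0], [-0.0, 1.0, 0.0], [-1.0, -0.0, 0.0]]
force: [-2.2, -0.0, 3.7]
width: 0.0479
```

Contact on the bat. Releasing and retreating.

>>> drive_tool(
  series=[48,0,0,0,0,49,0,0,0,0,50,0,0,0,0,51,0,0,0,0,53,0,0,0,0,57,0,0,0,0,65,0,0,0,0,72,0,0,0,0,72,0,0,0,0,72,-10,0,0,0,72,-30,0,0,0,72,-60,0,0,0,72,-95,0,0,0,72,-130,0,0,0,72,-160,-20,-20,0,72,-160,-50,-40,0,72,-160,-80,-70,0,72,-160,-110,-100,0,72,-160,-140,-120,0,72,-160,-150,-130,0],
  squeeze=25,
)

```text
clock: 31.92
tool_pos: [0.4945, -0.2916, 0.1962]
orientation: [[-0.003, 0.009, 1.0], [-0.005, 1.0, -0.009], [-1.0, -0.005, -0.003]]
force: [-0.4, -0.8, -0.4]
width: 0.0717
```

>>> drive_tool(
  series=[72,0,-40,-10,0,72,0,-80,-20,0,72,0,-120,-30,0,72,0,-120,-30,0,72,0,-120,-30,0],
)

```text
clock: 32.33
tool_pos: [0.467, -0.4082, 0.1956]
orientation: [[-0.001, 0.007, 1.0], [-0.001, 1.0, -0.007], [-1.0, -0.001, -0.001]]
force: [1.1, 1.5, 0.2]
width: 0.0718
```

Run:
```python
from h import *
check(8,[(.654,.1677,.148),(.654,.0658,.128),(.648,-.035,.108),(.630,-.1342,.088)])
```

```text
scene (0.654, 0.1677, 0.148) [460.2 209.4] seen (array([460.9, 208.1]), array([11.8, 15.6])) [0.653  0.1704 0.148 ]
top (0.654, 0.1677, 0.148) [232.9 147.7] seen (array([233. , 148.3]), array([13. , 13.2])) [0.6529 0.1676 0.148 ]
   tri [0.6532 0.1681 0.1497] 0.0021536453005268183
scene (0.654, 0.0658, 0.128) [412.4 251.7] seen (array([413.1, 250.7]), array([19.5, 23.9])) [0.6532 0.068  0.128 ]
top (0.654, 0.0658, 0.128) [293.3 149.2] seen (array([293.5, 149.8]), array([19.4, 19.8])) [0.6529 0.0655 0.128 ]
   tri [0.6532 0.0662 0.1294] 0.0021366252894146256
scene (0.648, -0.035, 0.108) [360.1 293.1] seen (array([360.6, 292.4]), array([16.3, 18.7])) [ 0.6477 -0.0336  0.108 ]
top (0.648, -0.035, 0.108) [350.5 153.9] seen (array([350.9, 154.3]), array([14.7, 14.9])) [ 0.6473 -0.0358  0.108 ]
   tri [ 0.6476 -0.035   0.1092] 0.0018829620484340157
scene (0.63, -0.1342, 0.088) [300.9 330. ] seen None None
top (0.63, -0.1342, 0.088) [404.5 164.9] seen (array([405.2, 165.9]), array([21.8, 22.4])) [ 0.628  -0.1354  0.088 ]
32.4333 [ 0.4698 -0.4032  0.1961] 0.07207345420873583 [0.2153 0.7451 0.4247]
```

View pics/scene8.png

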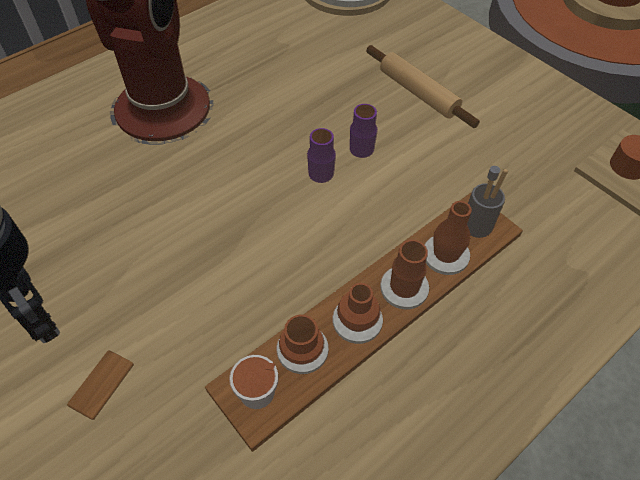

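View pics/top8.png

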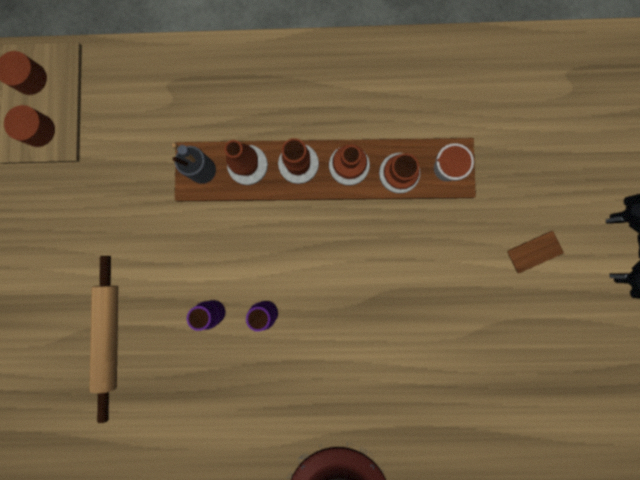

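Both views show the four pots upright on their bats in the right order: mouths at (461,208), (413,251), (361,292) and (301,330) in the scene view. The tool jar (484,208), the tub (254,380) and the purple pots are where they were.

```bash
python3 -c "
from rig import ctrl
print(ctrl.job_done())"
```

```text
the job is handed in; nothing more can be done
None
```

The job is handed in, at about 32 s of the 112 s allowed. From the tool jar to the slip tub the bats now carry the bottle, beaker, jar and squat pot. I gripped each by the neck, lowered it until the force showed contact, and opened the fingers slowly.

**Last checks:**
- **Bottle, beaker and jar:** by two-view triangulation they stand within about 1 mm of their bat centres, at the right heights and upright.
- **Squat pot:** the top view puts it about 2 mm off its bat centre. The mouth fit failed in the scene view, so there is no triangulated value, but the picture shows it upright and centred.
- **Everything else:** by eye in the last pictures, the tool jar, slip tub and purple pots had not moved.

**What disagreed:**
- **Fingertip height:** the fingertips stood about 41 mm higher than the reported tool position and the text imply. My first grasp closed on air just above the bottle without touching it, so I measured the offset in the images and used it for every grasp.
- **Camera match:** the two cameras' rays missed each other by about 2 mm, in line with the stated calibration.

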